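Hold a tube block square in the locating corner

TASK

Pick up the long aluminium tube block (the one with six wells) and stand it on the grey locating plate, wells up, pushed right into the corner: one long side flush against the long steel stop and one end flush against the short steel stop. Finish still gripping the block and pressing it steadily against both stops at once, with a firm push of about 12 newtons towards each, as if a colleague were about to tighten the clamps; do not let go. Leave the square four-well block, the timer and the small bottle where they are.

Things in the scene. Friction and masses are not known exactly. Their poses are not given: they have to be found in the camera images.
- long_block_centre (a point): Centre (half-way up) of the long aluminium tube block: 46 mm (its x) by 70 mm (its y) by 40 mm high (z, up), with 2 x 3 round wells of 13 mm open at the top; loose, about 0.25 kg. It starts upright on the bench (this point 20 mm up; 28 mm up once on the plate) and looks the same after a half turn about z.
- plate: Grey locating plate fixed to the bench, 110 mm (x) by 130 mm (y) by 8 mm thick, origin at the centre of its underside. The long stop stands along its +x edge, the short stop along its +y edge; the other two sides are open. Plate and stops have smooth ground faces on which the block slides easily (friction about 0.25).
- corner (a point): Inner corner on the plate's top face (8 mm above the bench) where the two stop faces meet; same axes as the plate: +x points into the long stop, +y into the short stop. A block home in the corner has its centre at -23 mm in x, -35 mm in y, +20 mm in z from here, its y along the plate's y.
- long_stop: Long steel stop rail on the plate, 100 mm along the plate's y, 12 mm wide, 12 mm high (top 20 mm above the bench), rigid; its face towards -x takes the block's long side. Origin at the middle of its underside. Fingers gripping across the 46 mm width must keep their tips more than 12 mm above the plate to clear it.
- short_stop: Short steel stop rail on the plate, 60 mm along the plate's x, 12 mm wide, 12 mm high (top 20 mm above the bench), rigid; its face towards -y takes the block's end. Origin at the middle of its underside.
- square_block_centre (a point): Centre (half-way up) of the other aluminium block, square, 46 x 46 x 40 mm high with four wells; a bystander, loose on the bench.
- timer_centre (a point): Centre of a white bench timer lying on its back, 68 x 62 x 19 mm; a loose bystander.
- bottle_centre (a point): Centre (half-way up) of a small capped bottle, 34 mm across, 62 mm high; a loose bystander standing on the bench.
There are look-alikes about, which are no part of the job. Leave any blue look-alike of the plate alone.

How it is judged (in metres and radians):
At the end, for the whole second after the job is handed in: Through the last second the fingers hold the long block, it presses each of the two stops with more than 2 N, and it stands upright (within 0.05 rad), down on the plate, within 2.5 mm of fully home in x, y and height, and within 0.04 rad of parallel to the stops (contact force between long_block and long_stop above 2 N and contact force between long_block and short_stop above 2 N and contact force between the fingers and long_block above 2 N and x of long_block_centre in the frame of corner between -0.0255 and -0.0205 m and y of long_block_centre in the frame of corner between -0.0375 and -0.0325 m and z of long_block_centre in the frame of corner between 0.0175 and 0.0225 m and angle between the y axis of long_block_centre and the y axis of corner, either way round below 0.04 rad and angle between long_block_centre's own z axis and vertical below 0.05 rad); the arm keeps its last pose, push and grip.
It fails at once if the square block was disturbed (moved more than 20 mm) (distance of square_block_centre from where it was at the start of the episode above 0.02 m).
It fails at once if the timer was disturbed (moved more than 20 mm) (distance of timer_centre from where it was at the start of the episode above 0.02 m).
It fails at once if the small bottle was disturbed (moved more than 20 mm) (distance of bottle_centre from where it was at the start of the episode above 0.02 m).
It also fails if it takes over 54 s, if anything falls off the work surface, if the arm or the gripper's body presses on something with over 40 N, if the wrist force passes 120 N, or if a joint passes its speed limit or range.

ROBOT

A 6-joint arm with a two-finger parallel gripper is mounted at the origin on a cart in front of the work surface, level with it; the furniture and walls round the work are solid. World frame = base frame: x ahead of the robot, y to its left, z up, the work surface at z = 0. Lengths are in mm, angles in rad, forces in N, time in s.
With the tool pointing down it reaches from about 275 to 1000 mm from the base axis. Payload 8.4 kg.
Tool frame: the origin (TCP) lies midway between the tips of the shut fingers; the grasp point (between the pads) lies 19 mm behind it; z points along the fingers, y is the direction in which the jaws open and shut (so a half turn about z gives the same grasp; the last joint's range is limited). The gripper opens to 85 mm and grips with 20 to 120 N. Pads are 22 mm wide; open, the fingers measure 114 mm over their backs; the gripper's body (76 mm by 85 mm) begins 54 mm behind the grasp point. The pads swing forward as they close: fully open they stand 13 mm farther back than shut.
Start: joints at [-0.002, 0.353, 1.633, -0, 1.155, -0.002], TCP at [625.002, -0, 231.281] pointing down, gripper open.
Joint ranges: [-2.63, 2.63], [-0.92, 2.1], [0.06, 2.66], [-1.3, 4.44], [0, 2.69], [-3.02, 3.02]. Speed limits (rad/s): [2.22, 2.22, 2.79, 3.14, 3.14, 3.14].

INTERFACE

Orientations are given as [roll, pitch, yaw] about the fixed x, y, z axes, in that order (R = Rz(yaw) Ry(pitch) Rx(roll)).
In Python, from rig import * gives the robot as it stands.
- The arm moves only by the tool play_rows, never from a script. Its argument "moves" is a list of rows, each a list of 3 entries, a list of its own where there are three numbers: the shift along the tool's x, y, z in m, then the turn, a rotation vector about the tool's x, y, z in rad, then the opening in per cent of the stroke, from 0 (shut) to 100 (fully open). In form: [[[x, y, z], [rx, ry, rz], fingers], ...]. A call has 1 to 20 rows; each row shifts and turns the commanded pose from where the row before left it, along the tool's axes as they then stand; what a row does not reach is not made up. A row lasts 1/10 s, in which the tool goes at most 50 mm and 8.59 degrees, less where a joint would pass 70% of its speed; a pose out of reach is approached as far as the arm can. A call is refused whole if a number of a shift passes 0.05 or a number of a turn 0.15, either way. A call with a gripper value outside its range is refused whole. The fingers move at their own pace and stop on an object; "squeeze" is the grip in N (left out, the last holds). Time passes only in rows, so rows that do not move let the fingers close. It gives the time, the measured TCP pose, the force and the opening at its end, in the units of the state.
- sense(): the state, without advancing time (a new reading comes with each control period).
- grab_frame(name): name is "scene" or "side" or "wrist"; returns a dict with "pixels" (400x640x3 uint8, red, green, blue), "intrinsics" (3x3 intrinsics, pixels), "R" (3x3) and "t" (3): a world point X has camera coordinates R X + t. Camera axes: x right, y down, z forward; pixel columns grow to the right and rows downward; lengths in mm; the calibration is good to about 2 mm. The wrist camera is an equidistant fisheye: a pixel r from the principal point sees the ray r / f radians off the axis. A picture is of the moment at which its call begins. There is no depth.
- sign_off(): hands the job in, once; it reports no verdict.
The state is a dict: "clock": time; "qpos": joint angles; "qvel": joint speeds; "joint_efforts": joint torques, N m; "eef_pos": TCP position; "tcp_rot": TCP orientation; "contact_force": force on the tool from outside, world axes, zero at the start; "wrist_torque": the same for the moment, N m; "opening": opening from 0.0 (shut) to 1.0 (fully open).
Only numpy, scipy, OpenCV 4.12 (cv2) and the standard library are available. Lean on these libraries where they do the work, as an engineer would, in place of code of your own. Each camera call takes 0.05 s, during which the arm holds its last target. There are 200 camera calls.

## Working session

There is one attempt and no reset: what is moved stays moved. The work goes in short steps, Python scripts to look and compute and a tool call to move; the robot and the scene stay as the last step left them, time stands still between calls to the robot, and variables do not carry over. Pictures are saved under pics/ and viewed, about 8 in all and at most 12, crops included, and the job is handed in when it is done.

Besides the shell and the picture viewer there is one more tool, called after "Emit:" as name(argument=value, ...), one argument or row to a line, values as JSON. play_rows: Moves the arm, as the interface text tells. Its arguments: {"type":"object","properties":{"moves":{"type":"array"},"squeeze":{"type":"number"}},"required":["moves"]}

```bash
mkdir -p pics; python3 - <<'E'
from rig import *
import cv2,numpy as np
for n in ["scene","side","wrist"]:
    f=grab_frame(n); cv2.imwrite(f"pics/{n}0.png",f["pixels"][:,:,::-1]); np.savez(f"pics/{n}0.npz",**f)
    print(n,np.array(f["intrinsics"]).round(1).tolist(),np.array(f["R"]).round(4).tolist(),np.array(f["t"]).round(1).tolist())
print(sense())
E
```

```text
scene [[447.5, 0.0, 312.0], [0.0, 447.5, 192.9], [0.0, 0.0, 1.0]] [[-0.6971, -0.7169, 0.0038], [-0.5029, 0.4852, -0.7153], [0.511, -0.5006, -0.6988]] [421.0, 213.9, 1222.0]
side [[408.3, 0.0, 321.2], [0.0, 408.3, 194.6], [0.0, 0.0, 1.0]] [[-0.998, 0.0609, 0.0138], [0.0311, 0.676, -0.7362], [-0.0542, -0.7344, -0.6766]] [456.4, -66.1, 1379.7]
wrist [[309.7, 0.0, 325.6], [0.0, 309.7, 196.9], [0.0, 0.0, 1.0]] [[1.0, 0.0018, -0.0015], [0.0021, -0.9553, 0.2956], [-0.0009, -0.2956, -0.9553]] [-625.3, -39.1, 379.2]
{'clock': 0.15, 'qpos': array([-2.36000489e-03,  3.53556986e-01,  1.63396346e+00, -3.98472708e-05,
        1.15517713e+00, -2.36249271e-03]), 'qvel': array([ 0.00045448, -0.00100215, -0.00219376, -0.00132937, -0.00112936,
       -0.00098298]), 'joint_efforts': array([-7.39769093e-04, -6.05638933e+01, -3.42338884e+01, -2.29960733e-05,
        6.16452831e-03, -4.00942213e-05]), 'eef_pos': array([6.24639176e+02, 1.33567886e-02, 2.30691636e+02]), 'tcp_rot': array([-3.14048765e+00,  3.38266698e-05,  1.57081494e+00]), 'contact_force': array([-0.09347783,  0.60953061,  0.18325029]), 'wrist_torque': array([-0.01512549, -0.00111012, -0.00975229]), 'opening': 1.0001077670466132}
```

View images.

View pics/scene0.png

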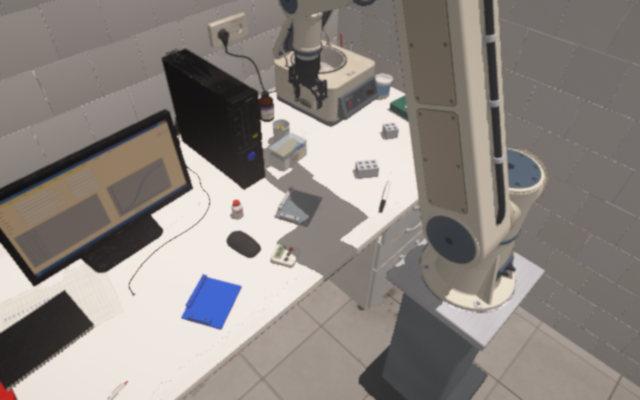

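View pics/side0.png

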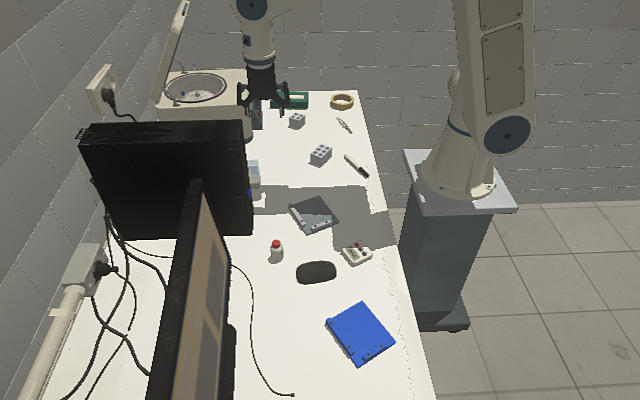

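View pics/wrist0.png

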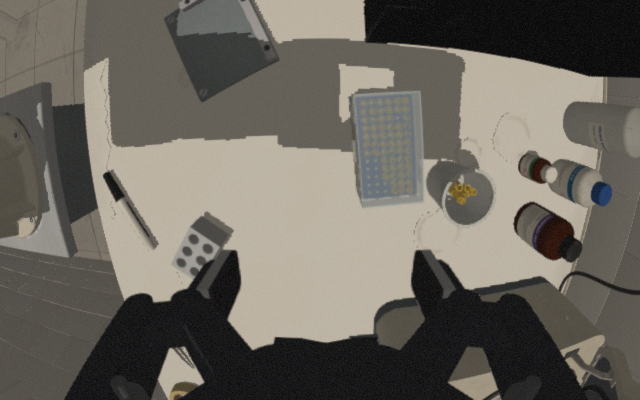

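Scene: long block near scene (368,168), side (320,154), wrist (202,248), six wells; plate near scene (298,206), side (313,214), wrist (222,48); square block scene (390,131), timer (285,255), bottle (237,208), blue look-alike (212,302).

```bash
cat > h.py <<'E'
import numpy as np
def ray(f,uv):
    K=np.array(f["intrinsics"]);R=np.array(f["R"]);t=np.array(f["t"])
    x=(uv[0]-K[0,2])/K[0,0];y=(uv[1]-K[1,2])/K[1,1]
    if f["name"]=="wrist":
        r=np.hypot(x,y); s=np.sin(r)/max(r,1e-9); d=np.array([x*s,y*s,np.cos(r)])
    else: d=np.array([x,y,1.]);d/=np.linalg.norm(d)
    return -R.T@t,R.T@d
def plane(f,uv,z):
    c,d=ray(f,uv); return c+d*(z-c[2])/d[2]
def tri(obs):
    A=np.zeros((3,3));b=np.zeros(3)
    for f,uv in obs:
        c,d=ray(f,uv);P=np.eye(3)-np.outer(d,d);A+=P;b+=P@c
    p=np.linalg.solve(A,b)
    res=[np.linalg.norm((np.eye(3)-np.outer(d,d))@(p-c)) for c,d in (ray(f,uv) for f,uv in obs)]
    return p,np.round(res,1)
def proj(f,X):
    K=np.array(f["intrinsics"]);p=np.array(f["R"])@X+np.array(f["t"])
    if f["name"]=="wrist":
        h=np.hypot(p[0],p[1]);a=np.arctan2(h,p[2]);q=p[:2]/max(h,1e-9)*a
    else:q=p[:2]/p[2]
    return q*[K[0,0],K[1,1]]+K[:2,2]
def load(p,name):
    f=dict(np.load(p));f["name"]=name;return f
def grab(name,tag):
    from rig import grab_frame
    import cv2
    f=grab_frame(name);cv2.imwrite(f"pics/{tag}.png",f["pixels"][:,:,::-1]);np.savez(f"pics/{tag}.npz",**f);f["name"]=name;return f
E
python3 - <<'E'
from h import *
F={n:load(f"pics/{n}0.npz",n) for n in ["scene","side","wrist"]}
for nm,d in dict(block=dict(scene=(368,166),side=(320,152),wrist=(199,252)),plate=dict(scene=(298,206),side=(313,214),wrist=(222,48)),
  sq=dict(scene=(390,129),side=(297,118)),bottle=dict(scene=(237,208),side=(277,249)),timer=dict(scene=(285,255),side=(356,252))).items():
    print(nm,tri([(F[k],v) for k,v in d.items()]),[plane(F[k],v,20).round() for k,v in d.items()])
E
```

```text
block (array([ 454.84388408, -112.14685317,   26.60829702]), array([2.6, 0.8, 3.3])) [array([ 459., -122.,   20.]), array([ 454., -122.,   20.]), array([ 453., -112.,   20.])]
plate (array([496.90614452, 156.23231721,  -4.33038316]), array([6.6, 5.2, 4.6])) [array([486., 175.,  20.]), array([493., 182.,  20.]), array([505., 147.,  20.])]
sq (array([ 530.72202233, -326.18978854,   31.91466894]), array([0.8, 0.8])) [array([ 539., -339.,   20.]), array([ 531., -347.,   20.])]
bottle (array([595.53527568, 321.96166674,  34.80735518]), array([0.5, 0.5])) [array([608., 314.,  20.]), array([596., 310.,  20.])]
timer (array([381.27841399, 321.48161982,   7.18005926]), array([0.6, 0.6])) [array([373., 328.,  20.]), array([384., 331.,  20.])]
```

Emit:
play_rows(
  moves=[
    [[0.025,-0.0156,0],[0,0,0],100],
    [[0.025,-0.0156,0],[0,0,0],100],
    [[0.025,-0.0156,0],[0,0,0],100],
    [[0.025,-0.0156,0],[0,0,0],100],
    [[0.025,-0.0156,0],[0,0,0],100],
    [[0.025,-0.0156,0],[0,0,0],100],
    [[0.025,-0.0156,0],[0,0,0],100],
    [[0.025,-0.0156,0],[0,0,0],100],
    [[0,0,0],[0,0,0],100],
    [[0,0,0],[0,0,0],100],
  ],
)

```text
clock: 1.15
eef_pos: [500.0, 200.2, 231.2]
tcp_rot: [3.142, 0.0, 1.572]
contact_force: [0.5, 0.3, -0.7]
opening: 1.001
```

```bash
python3 -c "
from h import *
grab('wrist','w1')"
```

Emit:
play_rows(
  moves=[
    [[-0.03,-0.005,0],[0,0,0],100],
    [[-0.04,-0.005,0],[0,0,0],100],
    [[-0.04,-0.005,0],[0,0,0],100],
    [[-0.04,-0.005,0],[0,0,0],100],
    [[-0.04,-0.005,0],[0,0,0],100],
    [[-0.04,-0.005,0],[0,0,0],100],
    [[-0.03,0,0],[0,0,0],100],
    [[0,0,0],[0,0,0],100],
    [[0,0,0],[0,0,0],100],
  ],
)

```text
clock: 2.1
eef_pos: [470.2, -61.3, 231.2]
tcp_rot: [-3.142, -0.0, 1.568]
contact_force: [0.0, 0.4, -0.1]
opening: 0.999
```

```bash
python3 -c "
from h import *
import cv2
f=grab('wrist','w2')
a=cv2.imread('pics/w1.png');b=cv2.imread('pics/w2.png')
cv2.imwrite('pics/w1v.png',cv2.resize(a[30:330,150:550],(800,600),interpolation=cv2.INTER_CUBIC))
cv2.imwrite('pics/w2v.png',cv2.resize(b[30:330,150:550],(800,600),interpolation=cv2.INTER_CUBIC))"
```

```text
(no output)
```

View pics/w1v.png

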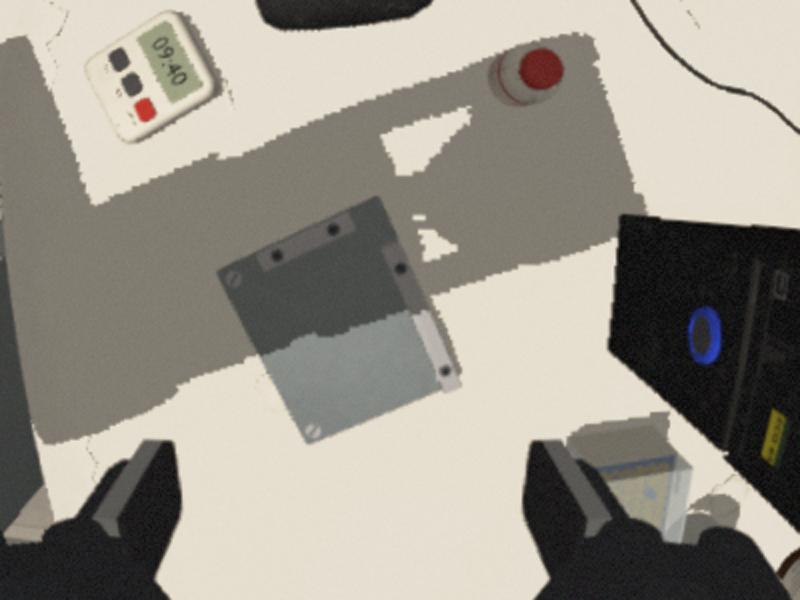

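View pics/w2v.png

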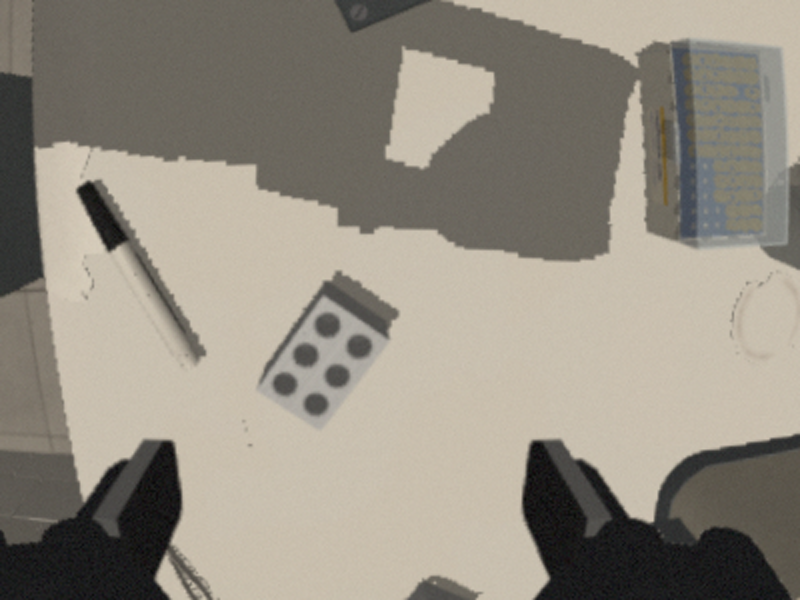

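View w1: plate corners (w1v crop) left (219,271), top (378,197), bottom (309,443); long stop along the right edge, short stop along the top, so the corner is near (385,240). Timer (150,75), bottle (530,75). View w2: block wells at (327,325),(359,346),(306,355),(338,376),(285,384),(316,404).

```bash
python3 - <<'E'
from h import *
import cv2
def wells(f,box,n=6):
    x0,y0,x1,y1=box; g=cv2.cvtColor(f["pixels"],cv2.COLOR_RGB2GRAY)[y0:y1,x0:x1]
    g=cv2.resize(g,None,fx=8,fy=8,interpolation=cv2.INTER_CUBIC)
    out=[]
    for th in (115,):
        k,l,s,c=cv2.connectedComponentsWithStats((g<th).astype(np.uint8))
        for i in range(1,k):
            if 8<np.sqrt(s[i,4])/8*1<14 : out.append(((c[i]+.5)/8-.5+[x0,y0]).tolist()+[s[i,4]/64])
    return out
w2=load("pics/w2.npz","wrist");w0=load("pics/wrist0.npz","wrist")
for f,b in ((w2,(275,165,350,250)),(w0,(165,205,240,285))):
    for o in wells(f,b): print(np.round(o,2),plane(f,o[:2],40).round(1))
w1=load("pics/w1.npz","wrist")
P=lambda X,Y:(150+(X+.5)/2-.5,30+(Y+.5)/2-.5)
for n,p in dict(left=(219,271),top=(378,197),bot=(309,443)).items(): print(n,plane(w1,P(*p),8).round(1))
sc=load("pics/scene0.npz","scene")
for p in [(240,183),(262,178)]: print("tower",plane(sc,p,0).round())
im=w1["pixels"][:,:,::-1][120:260,245:390]
cv2.imwrite("pics/w1p.png",cv2.resize(im,None,fx=4,fy=4,interpolation=cv2.INTER_CUBIC))
im=w0["pixels"][:,:,::-1]
cv2.imwrite("pics/w0p.png",np.hstack([cv2.resize(im[0:110,155:290],None,fx=4,fy=4,interpolation=cv2.INTER_CUBIC)[:440]]))
E
```

```text
[313.29 192.17 111.05] [457.4 -83.1  40. ]
[329.14 202.82 105.78] [475.3 -95.7  40. ]
[302.4  207.19 104.25] [ 444.7 -100.9   40. ]
[318.13 217.58 100.94] [ 462.6 -113.6   40. ]
[291.95 221.63  99.36] [ 432.1 -118.7   40. ]
[307.49 231.67  95.23] [ 449.9 -131.3   40. ]
[193.17 238.79  78.11] [458.1 -83.   40. ]
[207.31 248.32  78.83] [476.  -95.6  40. ]
[186.75 250.85  71.98] [ 445.5 -100.9   40. ]
[180.8  262.27  65.5 ] [ 432.8 -118.7   40. ]
left [420.2 203.    8. ]
top [516.4 247.4   8. ]
bot [473.3  87.5   8. ]
tower [709. 227.   0.]
tower [678. 160.   0.]
```

View pics/w1p.png

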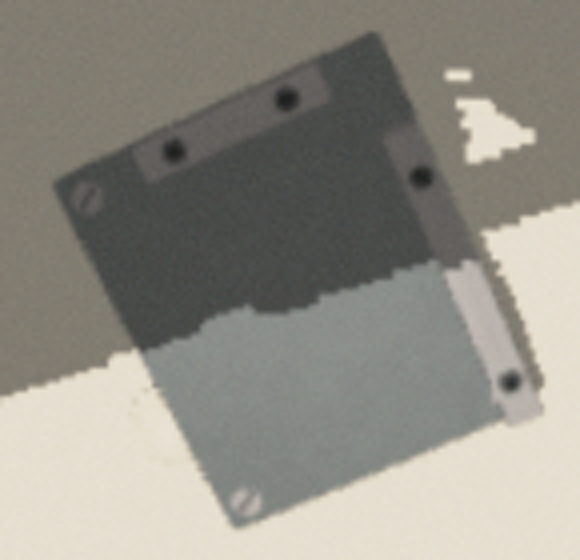

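w1p (4x crop): plate corners left (53,184), top (378,31), bottom (237,530); short rail (135,152)-(150,183)-(330,95)-(316,66); long rail inner edge (385,135)-(508,425), outer (413,123)-(543,410).

```bash
python3 - <<'E'
from h import *
from scipy.optimize import least_squares
w1=load("pics/w1.npz","wrist")
P=lambda p:np.array([245+(p[0]+.5)/4-.5,120+(p[1]+.5)/4-.5])
pl={(-55,65):(53,184),(55,65):(378,31),(-55,-65):(237,530)}
sh_in=[(150,183),(330,95)];sh_out=[(135,152),(316,66)];lo_in=[(385,135),(508,425)];lo_out=[(413,123),(543,410)]
def W(s,X):
    c,n=np.cos(s[2]),np.sin(s[2]);return np.array([s[0]+c*X[0]-n*X[1],s[1]+n*X[0]+c*X[1],X[2]])
def res(s):
    r=[]
    for k,p in pl.items():r+=list((W(s,(*k,s[3]))-plane(w1,P(p),s[3]))[:2])
    c,n=np.cos(s[2]),np.sin(s[2])
    for q,ax,v in ((sh_in,1,53),(sh_out,1,65),(lo_in,0,43),(lo_out,0,55)):
        for p in q:
            d=plane(w1,P(p),s[3]+12)[:2]-s[:2]; l=np.array([c*d[0]+n*d[1],-n*d[0]+c*d[1]])
            r.append(l[ax]-v)
            if s is best: print(l.round(1))
    return r
best=None
for fix in (None,8):
    f=(lambda s:res(s)) if fix is None else (lambda s:res([*s,fix]))
    o=least_squares(f,[500,160,.45]+([8] if fix is None else []),loss="soft_l1")
    s=list(o.x)+([fix] if fix else []);print(np.round(s,3));best=s;print(np.round(res(s),1));best=None
    print("corner",W(s,(43,53,8)),"home",W(s,(20,18,28)))
# check heights with first wrist view: project plate left/bottom corners
w0=load("pics/wrist0.npz","wrist")
for k in [(-55,65),(55,-65),(-55,-65)]: print(proj(w0,W(s,(*k,8))).round(1))
E
```

```text
[4.9438e+02 1.6560e+02 4.3500e-01 2.2410e+00]
[-24.6  53.7]
[34.8 54.9]
[-24.5  64. ]
[34.7 64.3]
[44.5 37.4]
[ 42.7 -62.7]
[53.4 37.3]
[ 54.7 -62.8]
[-0.  -0.1 -0.2 -0.3 -0.4  0.2  0.7  1.9 -1.  -0.7  1.5 -0.3 -1.6 -0.3]
corner [511.04230536 231.78413781   8.        ] home [504.93267782 190.35139169  28.        ]
[4.94513e+02 1.66583e+02 4.32000e-01 8.00000e+00]
[-24.1  53.5]
[34.4 54.8]
[-24.   63.6]
[34.2 64.1]
[44.  37.7]
[ 42.5 -60.9]
[52.8 37.6]
[ 54.3 -60.9]
[-1.1 -0.   0.4  0.2 -0.9 -1.7  0.5  1.8 -1.4 -0.9  1.  -0.5 -2.2 -0.7]
corner [511.36864405 232.71850918   8.        ] home [505.13805113 191.30378098  28.        ]
[163.   17.3]
[279.5  58.7]
[200.3 101.8]
```

View pics/w0p.png

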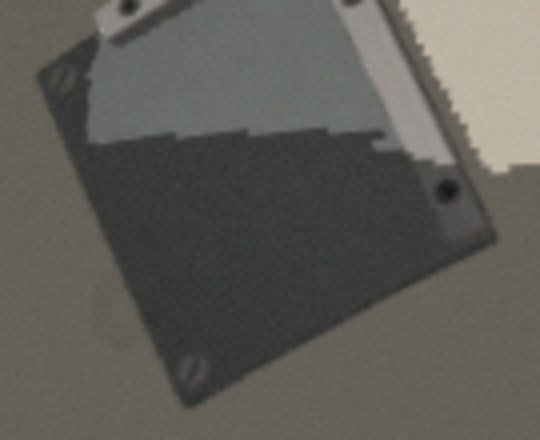

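Emit:
play_rows(
  moves=[
    [[-0.023,-0.008,0],[0,0,0],100],
    [[-0.023,-0.008,0],[0,0,0],100],
    [[0,0,0.02],[0,0,0.1226],100],
    [[0,0,0.03],[0,0,0.1226],100],
    [[0,0,0.03],[0,0,0.1226],100],
    [[0,0,0.03],[0,0,0.1226],100],
    [[0,0,0.03],[0,0,0.1226],100],
    [[0,0,0.01],[0,0,0],100],
    [[0,0,0],[0,0,0],100],
    [[0,0,0],[0,0,0],100],
  ],
)

```text
clock: 3.15
eef_pos: [454.9, -105.8, 82.1]
tcp_rot: [3.141, -0.0, 0.961]
contact_force: [-0.2, -0.4, -0.3]
opening: 1.0
```

```bash
python3 - <<'E'
from h import *
from rig import sense
import cv2
s=sense();print(s["eef_pos"],s["tcp_rot"])
f=grab("wrist","w3");x0,y0,x1,y1=0,0,640,400
g=cv2.cvtColor(f["pixels"],cv2.COLOR_RGB2GRAY)
k,l,st,c=cv2.connectedComponentsWithStats((g<100).astype(np.uint8))
for i in range(1,k):
    if 60<st[i,4]<900: print(c[i].round(1),st[i,2:],plane(f,c[i],40).round(1))
E
```

```text
[ 454.94341652 -105.78959816   82.10393627] [ 3.14087388e+00 -3.47457658e-04  9.61100624e-01]
[ 7.8 35. ] [21 21 82] [315.1 205.8  40. ]
[307.6 228.2] [ 20  19 304] [ 445.  -101.2   40. ]
[341.5 228.5] [ 21  19 300] [ 462.9 -113.8   40. ]
[308.  257.9] [ 19  17 267] [ 432.4 -119.    40. ]
[340.4 258.1] [ 20  17 269] [ 450.3 -131.5   40. ]
```

Emit:
play_rows(
  moves=[
    [[-0.002,0,0.02],[0,0,0],100],
    [[0,0,0.02],[0,0,0],100],
    [[0,0,0.015],[0,0,0],100],
    [[0,0,0.01],[0,0,0],100],
    [[0,0,0.005],[0,0,0],100],
    [[0,0,0],[0,0,0],100],
    [[0,0,0],[0,0,0],30],
    [[0,0,0],[0,0,0],30],
    [[0,0,0],[0,0,0],30],
    [[0,0,0],[0,0,0],30],
    [[0,0,0],[0,0,0],30],
    [[0,0,0],[0,0,0],30],
    [[0,0,0],[0,0,0],0],
    [[0,0,0],[0,0,0],0],
    [[0,0,0],[0,0,0],0],
    [[0,0,0],[0,0,0],0],
    [[0,0,0],[0,0,0],0],
    [[0,0,0],[0,0,0],0],
  ],
  squeeze=80,
)

```text
clock: 5.0
eef_pos: [453.5, -107.8, 12.1]
tcp_rot: [3.141, -0.0, 0.958]
contact_force: [-1.9, 0.2, 9.3]
opening: 0.523
```

Emit:
play_rows(
  moves=[
    [[0,0,-0.005],[0,0,0],0],
    [[0,0,-0.01],[0,0,0],0],
    [[0,0,-0.02],[0,0,0],0],
    [[0,0,-0.025],[0,0,0],0],
    [[0,0,-0.03],[0,0,-0.1308],0],
    [[0,0,-0.02],[0,0,-0.1308],0],
    [[0,0,0],[0,0,-0.1308],0],
    [[0,0,0],[0,0,-0.1308],0],
    [[0,0,0],[0,0,-0.1308],0],
    [[0,0,0],[0,0,-0.1308],0],
    [[0,0,0],[0,0,-0.1308],0],
    [[0,0,0],[0,0,-0.1308],0],
    [[0,0,0],[0,0,0],0],
    [[0,0,0],[0,0,0],0],
  ],
)

```text
clock: 6.4
eef_pos: [453.0, -107.6, 121.7]
tcp_rot: [3.141, 0.0, 2.0]
contact_force: [-0.1, -0.4, -2.6]
opening: 0.52
```

Emit:
play_rows(
  moves=[
    [[0.012,0.008,0],[0,0,0],0],
    [[0.024,0.016,0],[0,0,0],0],
    [[0.024,0.016,0],[0,0,0],0],
    [[0.024,0.016,0],[0,0,0],0],
    [[0.024,0.016,0],[0,0,0],0],
    [[0.024,0.016,0],[0,0,0],0],
    [[0.024,0.016,0],[0,0,0],0],
    [[0.024,0.016,0],[0,0,0],0],
    [[0.024,0.016,0],[0,0,0],0],
    [[0.024,0.016,0],[0,0,0],0],
    [[0.012,0.01,0],[0,0,0],0],
    [[0,0,0],[0,0,0],0],
    [[0,0,0],[0,0,0],0],
  ],
)

```text
clock: 7.7
eef_pos: [498.9, 177.8, 121.1]
tcp_rot: [-3.141, 0.0, 2.004]
contact_force: [0.1, -0.5, -2.2]
opening: 0.525
```

```bash
python3 - <<'E'
from h import *
from rig import sense
import cv2
s=sense();print(s["eef_pos"],s["tcp_rot"],s["contact_force"],s["opening"])
f=grab("wrist","w4");cv2.imwrite("pics/w4v.png",cv2.resize(f["pixels"][60:340,150:500,::-1],(750,600),interpolation=cv2.INTER_CUBIC))
E
```

```text
[498.90000381 177.75617929 121.12107863] [-3.14067152e+00  2.47094100e-04  2.00367338e+00] [ 0.07071072 -0.53218068 -2.22665455] 0.5248010334011052
```

View pics/w4v.png

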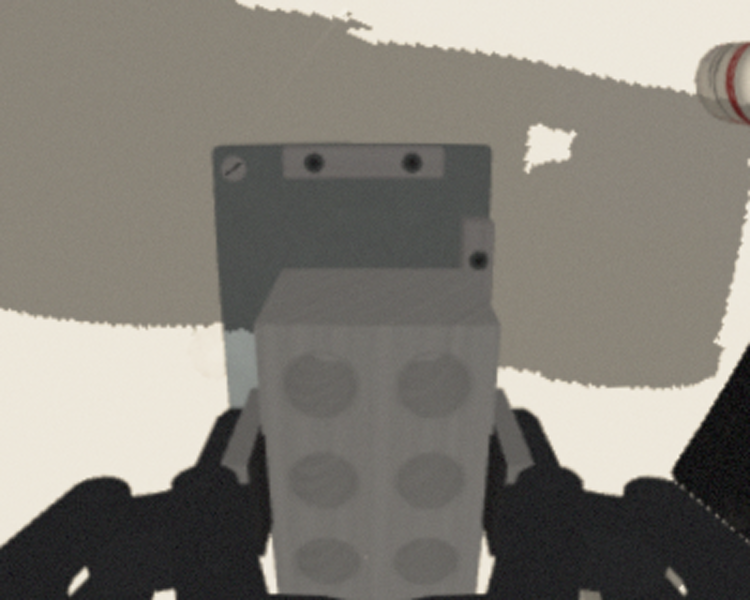

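w4v: block held level and upright, parallel to the plate; short stop inner edge row ≈178 between columns 283–443, long stop inner edge ≈ column 462 at rows 220–268.

```bash
python3 - <<'E'
from h import *
f=load("pics/w4.npz","wrist")
k=350/750
P=lambda X,Y:(150+(X+.5)*k-.5,60+(Y+.5)*k-.5)
C=np.array([498.9,177.76]);a=2.0037;ex=np.array([np.sin(a),-np.cos(a)]);ey=np.array([np.cos(a),np.sin(a)])
for n,p,z in [("s",(283,179),20),("s",(443,178),20),("l",(461,220),20),("l",(463,265),20),("blk top",(258,325),0),("platetop",(214,146),8),("platetop",(490,145),8)]:
    w=plane(f,P(*p),z)[:2]-C;print(n,p,w@ex,w@ey)
# block top far edge at z about 121+28
for p in [(258,325),(498,325)]:
    w=plane(f,P(*p),121.1+28)[:2]-C;print("blk",w@ex,w@ey)
E
```

```text
s (283, 179) -33.753277537885864 44.55515194288761
s (443, 178) 25.386261088425268 44.89252196880374
l (461, 220) 32.52587916818845 29.12228575700211
l (463, 265) 33.87454007609896 11.684019608301755
blk top (258, 325) -49.5880861378388 -20.081835023951502
platetop (214, 146) -62.58826699258321 56.67970512698715
platetop (490, 145) 44.65809935859326 56.65520860706718
blk -20.9434695400102 34.01827635258097
blk 23.46184791220355 34.10002123255951
```

Emit:
play_rows(
  moves=[
    [[0,0,0.02],[0,0,0],0],
    [[0,0,0.025],[0,0,0],0],
    [[0,0,0.025],[0,0,0],0],
    [[0,0,0.015],[0,0,0],0],
    [[0,0,0.009],[0,0,0],0],
    [[0,0,0.003],[0,0,0],0],
    [[0,0,0],[0,0,0],0],
    [[0,0,0],[0,0,0],0],
  ],
)

```text
clock: 8.55
eef_pos: [499.9, 178.2, 25.0]
tcp_rot: [3.14, 0.0, 2.004]
contact_force: [0.1, -0.1, -2.1]
opening: 0.522
```

Emit:
play_rows(
  moves=[
    [[0,0,0.001],[0,0,0],0],
    [[0,0,0.001],[0,0,0],0],
    [[0,0,0.001],[0,0,0],0],
    [[0,0,0],[0,0,0],0],
    [[0,0,0],[0,0,0],0],
  ],
)

```text
clock: 9.05
eef_pos: [499.2, 178.2, 21.3]
tcp_rot: [-3.141, -0.0, 2.004]
contact_force: [0.2, -1.0, -2.4]
opening: 0.525
```

Emit:
play_rows(
  moves=[
    [[0,0,0.0005],[0,0,0],0],
    [[0,0,0.0005],[0,0,0],0],
    [[0,0,0],[0,0,0],0],
    [[0,0,0],[0,0,0],0],
  ],
)

```text
clock: 9.45
eef_pos: [499.2, 178.2, 20.2]
tcp_rot: [-3.141, -0.0, 2.004]
contact_force: [-0.2, -0.3, -2.7]
opening: 0.524
```

Emit:
play_rows(
  moves=[
    [[0,0,0.0005],[0,0,0],0],
    [[0,0,0.0005],[0,0,0],0],
    [[0,0,0],[0,0,0],0],
    [[0,0,0],[0,0,0],0],
  ],
)

```text
clock: 9.85
eef_pos: [499.3, 178.2, 20.1]
tcp_rot: [3.141, 0.0, 2.004]
contact_force: [-3.5, -1.5, 10.6]
opening: 0.527
```

Emit:
play_rows(
  moves=[
    [[0,0,-0.0004],[0,0,0],0],
    [[0.002,0.002,0],[0,0,0],0],
    [[0.002,0.002,0],[0,0,0],0],
    [[0.001,0.001,0],[0,0,0],0],
    [[0.001,0.001,0],[0,0,0],0],
    [[0,0,0],[0,0,0],0],
    [[0,0,0],[0,0,0],0],
  ],
)

```text
clock: 10.55
eef_pos: [502.8, 186.4, 20.2]
tcp_rot: [3.141, 0.0, 2.004]
contact_force: [-1.1, -1.7, 5.8]
opening: 0.519
```

Emit:
play_rows(
  moves=[
    [[0,0.001,0],[0,0,0],0],
    [[0,0.001,0],[0,0,0],0],
    [[0,0,0],[0,0,0],0],
    [[0,0,0],[0,0,0],0],
  ],
)

```text
clock: 10.95
eef_pos: [504.1, 187.0, 20.1]
tcp_rot: [3.141, 0.0, 2.004]
contact_force: [-2.9, -1.5, 8.1]
opening: 0.521
```

Emit:
play_rows(
  moves=[
    [[0,0.0005,0],[0,0,0],0],
    [[0,0.0005,0],[0,0,0],0],
    [[0,0,0],[0,0,0],0],
    [[0,0,0],[0,0,0],0],
  ],
)

```text
clock: 11.35
eef_pos: [504.9, 187.4, 20.1]
tcp_rot: [-3.141, -0.0, 2.004]
contact_force: [-1.7, -1.4, 7.8]
opening: 0.526
```

Emit:
play_rows(
  moves=[
    [[0,0.0005,0],[0,0,0],0],
    [[0,0.0005,0],[0,0,0],0],
    [[0,0,0],[0,0,0],0],
    [[0,0,0],[0,0,0],0],
  ],
)

```text
clock: 11.75
eef_pos: [505.1, 187.5, 20.1]
tcp_rot: [-3.14, -0.0, 2.004]
contact_force: [-5.7, -2.8, 11.6]
opening: 0.524
```

Emit:
play_rows(
  moves=[
    [[0.001,0,0],[0,0,0],0],
    [[0.0005,0,0],[0,0,0],0],
    [[0.0005,0,0],[0,0,0],0],
    [[0,0,0],[0,0,0],0],
    [[0,0,0],[0,0,0],0],
  ],
)

```text
clock: 12.25
eef_pos: [504.6, 188.7, 20.2]
tcp_rot: [-3.14, 0.001, 2.004]
contact_force: [-4.1, -8.4, 10.9]
opening: 0.524
```

Emit:
play_rows(
  moves=[
    [[0.0005,0,0],[0,0,0],0],
    [[0.0005,0,0],[0,0,0],0],
    [[0,0,0],[0,0,0],0],
    [[0,0,0],[0,0,0],0],
  ],
)

```text
clock: 12.65
eef_pos: [504.2, 189.6, 20.1]
tcp_rot: [-3.14, 0.001, 2.004]
contact_force: [-2.5, -8.6, 10.1]
opening: 0.527
```

Emit:
play_rows(
  moves=[
    [[0.0005,0,-0.0002],[0,0,0],0],
    [[0.0005,0,0],[0,0,0],0],
    [[0,0,0],[0,0,0],0],
    [[0,0,0],[0,0,0],0],
  ],
)

```text
clock: 13.05
eef_pos: [503.7, 190.7, 20.2]
tcp_rot: [-3.14, 0.001, 2.004]
contact_force: [-2.4, -7.2, 7.9]
opening: 0.521
```

Emit:
play_rows(
  moves=[
    [[0.0005,0,0],[0,0,0],0],
    [[0.0005,0,0],[0,0,0],0],
    [[0,0,0],[0,0,0],0],
    [[0,0,0],[0,0,0],0],
  ],
)

```text
clock: 13.45
eef_pos: [503.4, 191.3, 20.2]
tcp_rot: [-3.14, 0.001, 2.005]
contact_force: [-2.8, -7.5, 8.8]
opening: 0.523
```

Emit:
play_rows(
  moves=[
    [[0.0005,0,0],[0,0,0],0],
    [[0.0005,0,0],[0,0,0],0],
    [[0,0,0],[0,0,0],0],
    [[0,0,0],[0,0,0],0],
  ],
)

```text
clock: 13.85
eef_pos: [503.4, 191.4, 20.2]
tcp_rot: [-3.14, 0.002, 2.005]
contact_force: [0.6, -15.6, 8.6]
opening: 0.524
```

Emit:
play_rows(
  moves=[
    [[0.0003,0,0],[0,0,0],0],
    [[0.0002,0,0],[0,0,0],0],
    [[0,0,0],[0,0,0],0],
    [[0,0,0],[0,0,0],0],
  ],
)

```text
clock: 14.25
eef_pos: [503.3, 191.4, 20.2]
tcp_rot: [-3.14, 0.003, 2.005]
contact_force: [2.1, -18.3, 9.0]
opening: 0.527
```

Emit:
play_rows(
  moves=[
    [[-0.0001,0.0003,0],[0,0,0],0],
    [[0,0.0002,0],[0,0,0],0],
    [[0,0,0],[0,0,0],0],
    [[0,0,0],[0,0,0],0],
    [[0,0,0],[0,0,0],0],
  ],
)

```text
clock: 14.75
eef_pos: [503.4, 191.4, 20.2]
tcp_rot: [-3.139, 0.003, 2.005]
contact_force: [-0.2, -18.7, 10.9]
opening: 0.527
```

```bash
python3 - <<'E'
from h import *
from rig import sense
import cv2
s=sense();a=s["tcp_rot"][2];F=s["contact_force"];print(s["clock"],s["eef_pos"],s["tcp_rot"],F,"Fx",F[:2]@[np.sin(a),-np.cos(a)],"Fy",F[:2]@[np.cos(a),np.sin(a)],s["opening"])
f=grab("wrist","w5");g=grab("side","s5")
a=cv2.resize(f["pixels"][60:340,150:450],(430,400),interpolation=cv2.INTER_CUBIC)
b=cv2.resize(g["pixels"][165:265,265:355],(360,400),interpolation=cv2.INTER_CUBIC)
cv2.imwrite("pics/w5v.png",np.hstack([a,b])[:,:,::-1])
E
```

```text
14.75 [503.37055254 191.43511496  20.22407929] [-3.13929467e+00  2.52367546e-03  2.00500056e+00] [ -0.1807404  -18.72968525  10.89980402] Fx -8.043333934222918 Fy -16.915630522557485 0.5271712956265907
```

View pics/w5v.png

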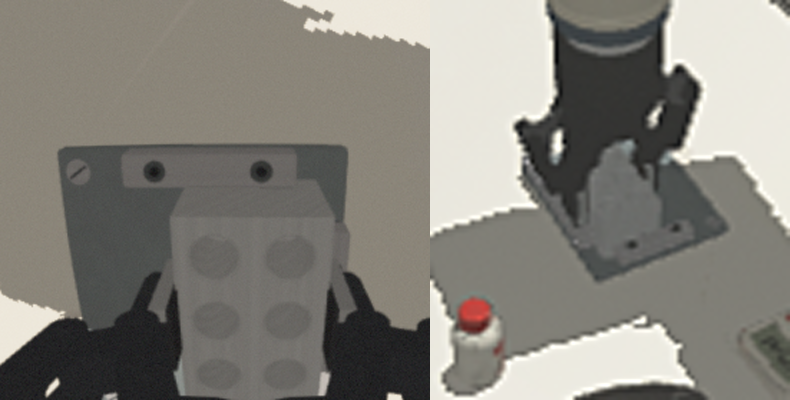

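Block end sits flush on the short stop (rail at wrist-crop row 187), long stop just to its right at column 335–348; the bottle is untouched. Fine-tune the push.

Emit:
play_rows(
  moves=[
    [[-0.0001,0.0003,0],[0,0,0],0],
    [[-0.0001,0.0003,-0.0001],[0,0,0],0],
    [[0,0,0],[0,0,0],0],
    [[0,0,0],[0,0,0],0],
    [[0,0,0],[0,0,0],0],
  ],
)

```text
clock: 15.35
eef_pos: [503.3, 191.4, 20.2]
tcp_rot: [-3.138, 0.002, 2.005]
contact_force: [-2.3, -17.4, 13.0]
opening: 0.523
```

```bash
cat > st.py <<'E'
from rig import sense
import numpy as np
s=sense();a=s["tcp_rot"][2];F=s["contact_force"];print(s["clock"],s["eef_pos"],s["tcp_rot"],F,"Fx",F[:2]@[np.sin(a),-np.cos(a)],"Fy",F[:2]@[np.cos(a),np.sin(a)],s["wrist_torque"])
E
python3 st.py
```

```text
15.35 [503.349046   191.43954442  20.19848851] [-3.13815563e+00  2.24783235e-03  2.00495881e+00] [ -2.25473665 -17.44089488  12.99428884] Fx -9.382073477790927 Fy -14.874318429884461 [-2.66777854  0.16746452 -0.15811068]
```

Emit:
play_rows(
  moves=[
    [[-0.0001,0.0004,-0.0001],[0,0,0],0],
    [[0,0.0004,-0.0001],[0,0,0],0],
    [[0,0,0],[0,0,0],0],
    [[0,0,0],[0,0,0],0],
    [[0,0,0],[0,0,0],0],
    [[0,0,0],[0,0,0],0],
  ],
)

```text
clock: 15.95
eef_pos: [503.4, 191.4, 20.2]
tcp_rot: [-3.137, 0.002, 2.005]
contact_force: [-4.7, -18.0, 12.4]
opening: 0.528
```

```bash
python3 st.py
```

```text
15.95 [503.35913462 191.43044783  20.22623456] [-3.13663808e+00  2.10577251e-03  2.00487542e+00] [ -4.73907821 -18.00361696  12.43539985] Fx -11.871438017189584 Fy -14.340782585035537 [-2.83531074  0.38534852 -0.12836437]
```

Emit:
play_rows(
  moves=[
    [[-0.0001,0,0],[0,0,0],0],
    [[0,0,0],[0,0,0],0],
    [[0,0,0],[0,0,0],0],
    [[0,0,0],[0,0,0],0],
    [[0,0,0],[0,0,0],0],
    [[0,0,0],[0,0,0],0],
    [[0,0,0],[0,0,0],0],
    [[0,0,0],[0,0,0],0],
    [[0,0,0],[0,0,0],0],
    [[0,0,0],[0,0,0],0],
  ],
)

```text
clock: 16.95
eef_pos: [503.4, 191.5, 20.3]
tcp_rot: [-3.137, 0.002, 2.005]
contact_force: [-4.0, -17.9, 12.5]
opening: 0.521
```

```bash
python3 st.py; python3 -c "
from rig import *
print(sign_off())"
```

```text
16.95 [503.37640501 191.45306153  20.25335897] [-3.13670568e+00  1.99086474e-03  2.00491471e+00] [ -3.98181242 -17.94358484  12.47461911] Fx -11.159728635831115 Fy -14.604366600727545 [-2.7296028   0.49626563 -0.19322387]
the job is handed in; nothing more can be done
None
```

I gripped the six-well block across its 46 mm width, set it on the grey plate and slid it into the corner. I handed the job in at about 17 s, still gripping at 80 N and pushing against both stops; no verdict was reported.

- **Push:** after holding still for 1 s, the wrist sensor read 11.2 N towards the long stop and 14.6 N towards the short stop. It also read 12.5 N upward, from resting on the plate. These include friction with the plate, so the true push on each stop is probably a little lower.
- **Position:** the tool stopped advancing in both directions while the forces rose. The travel of about 9–10 mm each way matched the gaps I had measured in the images. Contact with the stops is inferred from this and from the last picture, taken before the final push adjustments of under 2 mm, which showed the block's end flush on the short stop.
- **Alignment:** the tool was tilted by about 0.005 rad, and its yaw was 2.005 rad against about 2.004 measured for the plate.
- **Disagreements:**
  - My fit of the plate's edges left residuals of up to 2 mm, and left alone it put the plate top at 2 mm instead of 8 mm, so I used the stated height.
  - Sliding the block in y took about 6–7 N, more than the 4–5 N that friction of 0.25 would predict.
- **Bystanders:** the bottle looked in place in the last side view. The timer was only partly in view and I did not re-measure any of the three. The arm did not go near the square block.

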